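# Plug a converter module into its test dock with the toggle clamp

## Task

Lay the finned converter module into the cradle of the test dock with its plug towards the socket, setting it down gently rather than dropping it, and let go. Then push the dock's upright clamp handle over and down, away from the socket, until it snaps past its centre and stays down by itself with the module plugged in; feel for the snap and do not lean on the handle (more than a firm finger's push, 25 N, is too much). Leave the dock's neighbours on the bench where they are.

Things in the scene. Friction and masses are not known exactly. Their poses are not given: they have to be found in the camera images.
- dock: Test dock, fixed: aluminium base plate 110 (x) by 305 mm (y), top 12 mm above the bench, from y = -205 to +100 mm in its own frame; origin at bench height on its long centre line, z up. In a row on x = 0, towards +y: steel toggle clamp (pivot at y = -171 mm), its plunger, the grey cradle (y = -56 to +41) and the black socket block (y = 43 to 84, 68 mm wide, top 58 mm above the bench).
- cradle: Grey cradle of the dock; origin on its flat floor (30 mm above the bench) in the middle of the loading place, axes as the dock's. Rails along y on both sides, inner faces 48.4 mm apart (1.2 mm play each side of the module), 10 mm high, outside width 62 mm; their upper 4 mm flare at 45 degrees. Set the module's origin down at y between -6 and +7 mm, so that it clears plunger tip and socket.
- module: Loose converter module, 0.11 to 0.22 kg: finned bare-aluminium body with black end plates, 46 mm wide (x), 72 mm long (y), 40 mm high; a black plug tongue 30 mm wide, 10 thick, 13 long sticks out of its +y end. Origin in the middle of the body's underside, z up. Grip the flat long sides (46 mm) from above, fingertips 12 mm or more above its underside to clear the rails.
- plug_tip (a point): Middle of the end face of the module's plug tongue, 49 mm along +y from the module's origin and 18 mm above its underside.
- socket_mouth (a point): Middle of the socket's mouth (34 by 13 mm, bevelled), on the face that looks at the cradle, 48 mm above the bench. The plug enters along the dock's +y. Sprung contacts, met 4.5 mm behind the mouth, push back with 11 N at first and about 80 N when the plug is home; the clamp bears this load, not the hand.
- clamp_pivot (a point): Pivot axis of the clamp handle, on the dock at y = -171 mm, 48 mm above the bench. The axis is parallel to the dock's x.
- handle_grip (a point): Point on the centre line of the clamp handle's round black rubber grip, 83 mm from the pivot axis. The grip is 18 mm thick and covers 54 to 112 mm from the pivot, on a flat steel bar 7 mm wide. Pivot to this point is the handle's direction.
- handle (a joint): Handle angle, rad. 0: open, upright, leaning 3.1 degrees to the cradle; grows as it swings over and down to the dock's -y; stays where left while unloaded. From about 0.85 it pushes back, at the grip up to 10 N near 1.1, none at the dead centre 1.45; short of that it springs back when let go, beyond it snaps to a hard stop at 1.50 (10 degrees above level, grip point 62 mm above the bench).
- multimeter: Bystander: pocket multimeter lying at the right, 148 x 74 x 42 mm.
- flux_jar: Bystander: round jar with a black lid, 46 mm across, 32 mm high, behind the dock.
- torch: Bystander: black hand torch lying at the left behind the module, 115 mm long, 27 mm thick.
- tape_blue: Bystander: roll of tape 51 mm across, 19 mm high, at the right behind the dock.
- hot_air_gun: Obstacle, fixed: black hot-air gun standing upright in its holder behind the dock and to the left, in front of the soldering station; 30 to 283 mm above the bench, leaning towards the robot, foremost point at x = 0.58 m near the top, at y = 0.04 to 0.12 m. Keep gripper body and wrist in front of it while carrying the module across.
Mind the look-alikes: they are no part of the job. What is meant by the module is not brown, and is the larger of those in its own colour.

How it is judged (in metres and radians):
On the way, in this order (a step that is already met when the one before it is completed fails the run):
1. The module lies flat in the cradle between the rails, plug towards the socket, released, with the clamp still open (x of module in the frame of cradle between -0.004 and 0.004 m and z of module in the frame of cradle between -0.002 and 0.0025 m and angle between the y axis of module and the y axis of cradle, either way round below 0.08 rad and angle between module's own z axis and vertical below 0.08 rad and contact force between the fingers and module below 0.1 N and y of plug_tip in the frame of cradle above 0.03 m and value of joint handle below 0.5 rad and linear speed of module below 0.02 m/s), for 0.2 s.
2. The clamp handle has gone past its dead centre to its stop and the plug is home in the socket (value of joint handle above 1.48 rad and y of plug_tip in the frame of socket_mouth above 0.008 m), for 0.2 s.
At the end, for the whole second after the job is handed in: The clamp handle rests past its dead centre at its stop (angle over 1.48), the module lies flat and straight between the cradle's rails (within 4 mm sideways, 2.5 mm in height, 0.08 rad) with its plug at least 8 mm inside the socket, at rest, and the robot touches neither (all of step 2 and x of module in the frame of cradle between -0.004 and 0.004 m and z of module in the frame of cradle between -0.002 and 0.0025 m and angle between the y axis of module and the y axis of cradle, either way round below 0.08 rad and angle between module's own z axis and vertical below 0.08 rad and contact force between the fingers and module below 0.1 N and contact force between the fingers and dock below 0.1 N and linear speed of module below 0.02 m/s).
It fails at once if The robot pushes the clamp handle or any other part of the dock with more than 25 N (contact force between the fingers and dock above 25 N).
It fails at once if The module is dropped: it falls faster than 0.45 m/s without being held (contact force between the fingers and module below 0.05 N and linear speed of module above 0.45 m/s).
It fails at once if The multimeter, jar, torch or tape roll is shifted by more than 30 mm (distance of any of multimeter, flux_jar, torch, tape_blue from where it was at the start of the episode above 0.03 m).
It also fails if it takes over 64 s, if anything falls off the work surface, if the arm or the gripper's body presses on something with over 40 N, if the wrist force passes 120 N, or if a joint passes its speed limit or range.

## Robot

A 6-joint arm with a two-finger parallel gripper is mounted at the origin on a cart in front of the work surface, level with it; the furniture and walls round the work are solid. World frame = base frame: x ahead of the robot, y to its left, z up, the work surface at z = 0. Lengths are in m, angles in degrees, forces in N, time in s.
With the tool pointing down it reaches from about 0.35 to 1 m from the base axis. Payload 7.1 kg.
Tool frame: the origin (TCP) lies midway between the tips of the shut fingers; the grasp point (between the pads) lies 19 mm behind it; z points along the fingers, x is the direction in which the jaws open and shut, and the axes are right-handed (so a half turn about z gives the same grasp; the last joint's range is limited). The gripper opens to 85 mm and grips with 20 to 120 N. Pads are 22 mm wide; open, the fingers measure 114 mm over their backs; the gripper's body (76 mm by 85 mm) begins 54 mm behind the grasp point. The pads swing forward as they close: fully open they stand 13 mm farther back than shut.
Start: joints at [-65.776, 24.242, 93.386, -0, 62.372, -1.089], TCP at [0.267, -0.565, 0.231] pointing down, gripper open.
Joint ranges: [-172.04, 172.04], [-51.8, 120.97], [4.93, 147.93], [-75.15, 255.16], [6.16, 154.13], [-145.62, 145.62]. Speed limits (degrees/s): [136.94, 136.94, 172.46, 180, 180, 180].

## Interface

Orientations are given as [roll, pitch, yaw] about the fixed x, y, z axes, in that order (R = Rz(yaw) Ry(pitch) Rx(roll)).
In Python, from cell import manip gives the robot as it stands.
- The arm moves only by the shell command python3 -m inch 'ROWS' [OPENING]. ROWS is JSON, a list of rows, each a list of 2 entries, a list of its own where there are three numbers: the shift along the world's x, y, z in cm, then the turn about the world's z in rad. In form: [[[x, y, z], yaw], ...]. A call has 1 to 12 rows; each row is the pose to reach, as a shift and turn from the pose commanded when the call began; what a row does not reach only later rows make up. A row lasts 1/10 s, in which the tool goes at most 50 mm and 8.59 degrees, less where a joint would pass 70% of its speed; a pose out of reach is approached as far as the arm can. A call with a gripper value outside its range is refused whole. OPENING is the closure, from 0 (fully open) to 1 (shut), set as the call begins (- or left out, the last holds). The fingers move at their own pace and stop on an object; the grip force is fixed at half the most. Time passes only in rows, so rows that repeat a pose let the fingers close. It gives the time, the measured TCP pose, the force and the opening at its end, in the units of the state.
- manip.observe(): the state, without advancing time (a new reading comes with each control period).
- manip.capture(name): name is "scene" or "top" or "wrist"; returns a dict with "img" (384x512x3 uint8, red, green, blue), "range_z" (384x512 float32, m along the optical axis (not along the pixel's ray), 0 where there is no reading), "fovy" (degrees; the focal length in pixels is half the picture's height over the tangent of half this angle, whatever the lens; pixels are square), "cx", "cy" (the principal point, pixels), "k1" (the pictures are not rectified: a ray, as slopes to the right and down, at radius r is drawn at 1 + k1 r^2 times it, then the intrinsics apply), "camera_from_world" (4x4, takes a point from world to camera coordinates). Camera axes: x right, y down, z forward; pixel columns grow to the right and rows downward; lengths in m; the calibration is good to about 2 mm. A picture is of the moment at which its call begins.
- manip.close_job(): hands the job in, once; it reports no verdict.
Trained networks look in the newest picture that a camera, given by its name, has taken for a name from the list of things; names that differ only in an ending like _2 or _b are one class to them, and where a whole thing is asked for, a point or a joint stands for the part that bears it (a point fixed in the world has none). Each returns a list of dicts, best first, with "p" (0 to 1); they miss things now and then, are a little off and sometimes report something else, mostly with a low value. They report only what shows in the picture. A call takes as long as a camera call. They do not tell look-alikes from the thing itself.
- manip.search_frame(camera, thing): "pixel" ([column, row] in pixels, amid what is visible of it).
- manip.trace(camera, thing): "region" (384x512 bool, what is visible of it) and "pixel" ([column, row] in pixels, amid what is visible of it).
The state is a dict: "clock": time; "q": joint angles; "dq": joint speeds; "joint_efforts": joint torques, N m; "position": TCP position; "eef_rot": TCP orientation; "wrist_force": force on the tool from outside, world axes, zero at the start; "moment": the same for the moment, N m; "grip_width": finger opening in m.
Only numpy, scipy, OpenCV 4.12 (cv2) and the standard library are available. Lean on these libraries where they do the work, as an engineer would, in place of code of your own. Each camera call takes 0.05 s, during which the arm holds its last target.

## Working session

There is one attempt and no reset: what is moved stays moved. The work goes in short steps, Python scripts to look and compute and a shell command to move; the robot and the scene stay as the last step left them, time stands still between calls to the robot, and variables do not carry over. Pictures are saved under pics/ and viewed, and the job is handed in when it is done.

```bash
ls; mkdir -p pics; cat > h.py <<'E'
import numpy as np, cv2
from cell import manip
def shot(cam,name=None):
    c=manip.capture(cam)
    if name: cv2.imwrite(f'pics/{name}.png',cv2.cvtColor(c['img'],cv2.COLOR_RGB2BGR))
    return c
def K(c):
    f=c['img'].shape[0]/2/np.tan(np.radians(c['fovy'])/2)
    return f
def world(c,pts=None):
    """world xyz image from range"""
    f=K(c); H,W=c['range_z'].shape
    u,v=np.meshgrid(np.arange(W),np.arange(H))
    xd=(u-c['cx'])/f; yd=(v-c['cy'])/f
    x,y=xd.copy(),yd.copy()
    for _ in range(10):
        r2=x*x+y*y; s=1+c['k1']*r2; x=xd/s; y=yd/s
    z=c['range_z']; P=np.stack([x*z,y*z,z,np.ones_like(z)],-1)
    T=np.linalg.inv(c['camera_from_world'])
    Wd=(P@T.T)[...,:3]; Wd[z==0]=np.nan
    return Wd
def proj(c,p):
    p=np.atleast_2d(p); q=np.c_[p,np.ones(len(p))]@np.array(c['camera_from_world']).T
    x=q[:,0]/q[:,2]; y=q[:,1]/q[:,2]; s=1+c['k1']*(x*x+y*y); f=K(c)
    return np.c_[x*s*f+c['cx'],y*s*f+c['cy']]
E
python3 - <<'E'
from h import *
s=manip.observe(); print({k:np.round(v,3).tolist() for k,v in s.items()})
for n in ['scene','top','wrist']:
    c=shot(n,n+'0'); print(n,c['fovy'],c['cx'],c['cy'],c['k1'],np.round(np.linalg.inv(c['camera_from_world'])[:3,3],3))
    np.savez(f'{n}0.npz',**c)
    for t in ['module','dock','cradle','handle','multimeter','flux_jar','torch','tape_blue','hot_air_gun','plug_tip','socket_mouth','clamp_pivot','handle_grip']:
        try:
            r=manip.search_frame(n,t); print(t,[(np.round(a['pixel']).tolist(),round(a['p'],2)) for a in r])
        except Exception as e: print(t,e)
E
```

```text
pics
{'clock': 0.0, 'q': [-65.775, 24.285, 93.434, -0.0, 62.372, -1.09], 'dq': [-0.043, 0.016, -0.058, -0.068, 0.023, 0.13], 'joint_efforts': [-0.001, -55.738, -28.174, -0.0, 0.007, -0.0], 'position': [0.267, -0.564, 0.231], 'eef_rot': [-179.999, 0.092, -64.685], 'wrist_force': [0.028, 0.285, -0.499], 'moment': [-0.051, -0.016, 0.0], 'grip_width': 0.085}
scene 47.78611844184964 266.24588742995394 188.8574375473817 -0.11932322708857993 [ 0.01  -1.036  0.92 ]
module [([178.0, 152.0], 0.52)]
dock [([242.0, 228.0], 0.58)]
cradle [([243.0, 221.0], 0.66)]
handle []
multimeter []
flux_jar []
torch [([249.0, 152.0], 0.57)]
tape_blue [([336.0, 264.0], 0.48)]
hot_air_gun []
plug_tip [([176.0, 156.0], 0.5)]
socket_mouth [([241.0, 224.0], 0.88)]
clamp_pivot [([241.0, 222.0], 0.77)]
handle_grip []
top 53.63040670189228 258.8891723011521 193.1406523199718 -0.016866082513630334 [ 0.387 -0.03   1.277]
module [([118.0, 239.0], 0.93), ([145.0, 207.0], 0.91), ([392.0, 212.0], 0.64), ([180.0, 214.0], 0.58)]
dock [([284.0, 222.0], 0.76), ([290.0, 198.0], 0.56)]
cradle [([271.0, 225.0], 0.81), ([285.0, 226.0], 0.38)]
handle [([323.0, 216.0], 0.38)]
multimeter [([390.0, 216.0], 0.9), ([269.0, 227.0], 0.33)]
flux_jar [([283.0, 226.0], 0.7), ([290.0, 200.0], 0.47)]
torch [([154.0, 181.0], 0.8), ([270.0, 226.0], 0.41)]
tape_blue [([282.0, 224.0], 0.75), ([272.0, 229.0], 0.65), ([351.0, 190.0], 0.55)]
hot_air_gun []
plug_tip [([118.0, 240.0], 0.85), ([150.0, 212.0], 0.67), ([183.0, 212.0], 0.53)]
socket_mouth [([284.0, 226.0], 0.75)]
clamp_pivot [([283.0, 223.0], 0.8), ([351.0, 186.0], 0.56)]
handle_grip [([322.0, 222.0], 0.37)]
wrist 65.1317850155304 260.33313808377227 190.48867227743204 -0.07417782016821312 [ 0.333 -0.533  0.373]
module []
dock []
cradle []
handle []
multimeter [([250.0, 20.0], 0.97)]
flux_jar []
torch []
tape_blue []
hot_air_gun []
plug_tip []
socket_mouth []
clamp_pivot []
handle_grip []
```

View pics/top0.png

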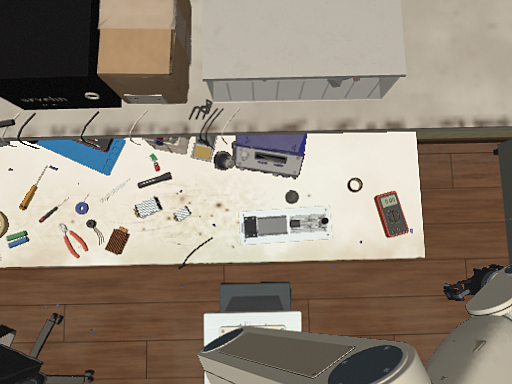

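View pics/scene0.png

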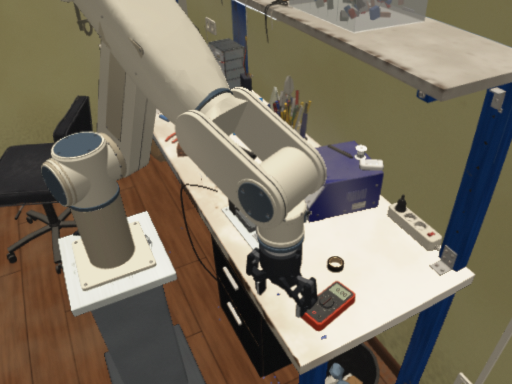

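```bash
python3 - <<'E'
import cv2
a=cv2.imread('pics/top0.png')
cv2.imwrite('pics/top0c.png',cv2.resize(a[160:280,90:240],None,fx=5,fy=5,interpolation=cv2.INTER_CUBIC))
cv2.imwrite('pics/top0d.png',cv2.resize(a[160:280,230:390],None,fx=5,fy=5,interpolation=cv2.INTER_CUBIC))
E
```

```text
(no output)
```

View pics/top0c.png

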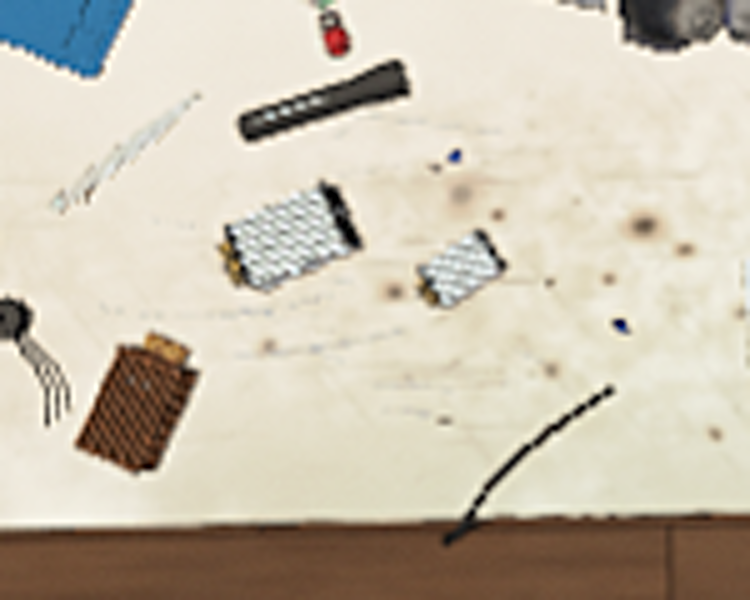

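View pics/top0d.png

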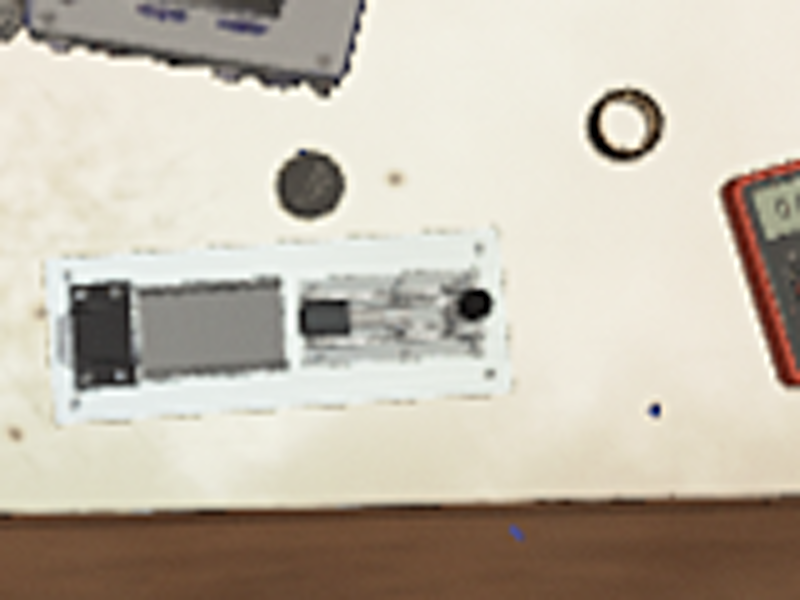

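The top view shows three look-alikes: large silver finned at (147,207), small silver at (182,213), and brown at (118,240). I choose the large silver one at (147,207): it isn't brown and is the larger of the two silver ones. Its tongue points left and slightly down in the image. The dock is at (285,225), with the socket on the left and the handle on the right. Next I measure.

```bash
python3 - <<'E'
from h import *
c=dict(np.load('top0.npz')); W=world(c)
print('bench z', np.nanmedian(W[240:250,200:230,2]))
def blob(u0,u1,v0,v1,zmin,zmax):
    m=np.zeros(W.shape[:2],bool); m[v0:v1,u0:u1]=1
    m&=(W[...,2]>zmin)&(W[...,2]<zmax)
    P=W[m][:,:2].astype(np.float32); r=cv2.minAreaRect(P*1000)
    print(u0,v0,len(P),'c',np.round(r[0],1),'size',np.round(r[1],1),'ang',round(r[2],2),'med z',np.median(W[m][:,2]),'mean',P.mean(0))
blob(130,167,190,222,.025,.06)
blob(170,195,200,225,.012,.06)
blob(100,132,222,258,.02,.06)
blob(225,340,200,250,.007,.018)
blob(243,258,210,242,.05,.065)
blob(255,292,210,242,.025,.045)
blob(310,340,200,235,.1,.2)
for r in range(196,222,3): print(' '.join('%4.0f'%(1000*z) for z in W[r,130:168:2,2]))
print()
for r in range(206,246,3): print(r,' '.join('%3.0f'%(1000*z) for z in W[r,238:336:3,2]))
E
```

```text
bench z -0.0003949435384971167
130 190 330 c [497.2 339.3] size [46.  83.7] ang 21.69 med z 0.03732255145647989 mean [0.4989812  0.33388135]
170 200 161 c [474.  230.3] size [30.7 57.7] ang 31.94 med z 0.02423247426082642 mean [0.47485456 0.22754712]
100 222 378 c [394.9 434.4] size [47.2 83.3] ang 65.7 med z 0.037011365403347374 mean [0.3922611  0.43377495]
225 200 1757 c [ 444.3 -114.7] size [139.3 305.9] ang 3.51 med z 0.011860160325273705 mean [ 0.43141618 -0.1361399 ]
243 210 273 c [426.   -0.7] size [67.4 41.6] ang 2.73 med z 0.057506316333564955 mean [ 0.42572904 -0.00065387]
255 210 550 c [429.5 -78.1] size [ 62.2 113.6] ang 2.85 med z 0.030431490978241604 mean [ 0.4294115  -0.07023945]
310 200 41 c [ 435.7 -224. ] size [17.8 15.5] ang 6.33 med z 0.1537215824468241 mean [ 0.4353063  -0.22347198]
   1    3    3   -1   -7   -5    3   -4    1    3    0    1   -5   -1   -0   -6    2    2    6
  -1    0   -5   -2    3    2   -5    2    1    1   37   29   43   35   13   -3    2   -3   -0
   4    3   -4    2   -1   -1   37   34   40   33   38   29   41   38   32    1    4   -1    2

[... 1774 characters left out ...]
  14  20 nan   7   3
233  -0  12  60  56  56  57  58  30  31  28  34  32  33  38  37  40  41   6  15   8   8   6   8  11  10  10   9  13  13  17  14  13  -2
236   2  16  57  61  55  57  60  35  13  12   7  15  10  12  14  13  10  14  12  12  12   9  11  13   9  11  13  11  11  10  11   7  -5
239  -1  15   8  14  16  11  11   9  11  13  11  12  13  12  10  11  10  17  11  10   7  10  15  12  13  12  12   8  -4  -1  -1  -5  -2
242  -5  12   9  11  14   9  12   9  12   8   9  12  10  14   3  -6  -5  -1   1  -0   1  -4   1  -0  -3   3  -2  -0   0  -2  -2   1   4
245   2  -0  -0  -1  -2  -2  -1   2  -2  -0  -1   3   1   3  -1  -1   3  -1   4  -2   3  -3  -1   2   1   1   1   5  -2   1  -5  -2   0
```

```bash
python3 -m inch '[[[2,3,3],0.14],[[4,7,5],0.28],[[5,11.5,6],0.42],[[7,16,7],0.56],[[8.5,20.5,7],0.7],[[10,25,7],0.84],[[11.5,29.5,7],0.98],[[13,34,7],1.1],[[14.5,38.5,7],1.18],[[15.3,43,7],1.18],[[15.3,43.5,7],1.18],[[15.3,43.5,7],1.18]]' 0
python3 - <<'E'
from h import *
c=shot('wrist','w1'); np.savez('w1.npz',**c)
for t in ['module','dock','cradle','handle','flux_jar','tape_blue','socket_mouth','clamp_pivot','handle_grip']:
    r=manip.search_frame('wrist',t); print(t,[(np.round(a['pixel']).tolist(),round(a['p'],2)) for a in r])
E
```

```text
clock: 3.3
position: [0.4204, -0.1289, 0.3015]
eef_rot: [180.0, -0.0, 3.1]
wrist_force: [-0.6, -0.2, -1.0]
grip_width: 0.0849
module [([271.0, 252.0], 0.48), ([332.0, 166.0], 0.29)]
dock [([268.0, 136.0], 0.77)]
cradle [([270.0, 112.0], 0.83)]
handle [([272.0, 252.0], 0.87)]
flux_jar [([334.0, 167.0], 0.76)]
tape_blue [([336.0, 294.0], 0.9)]
socket_mouth [([272.0, 137.0], 0.77)]
clamp_pivot [([269.0, 134.0], 0.89)]
handle_grip [([267.0, 252.0], 0.69)]
```

View pics/w1.png

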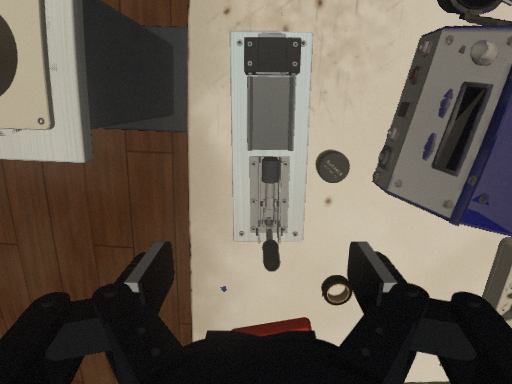

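The wrist view shows the whole dock: socket block (272,55), cradle (271,112), plunger tip (270,165) and grip (270,252). The jar is at (333,166) and the tape at (336,290).

```bash
python3 - <<'E'
from h import *
c=dict(np.load('w1.npz')); W=world(c)
def blob(n,u0,u1,v0,v1,zmin,zmax):
    m=np.zeros(W.shape[:2],bool); m[v0:v1,u0:u1]=1
    m&=(W[...,2]>zmin)&(W[...,2]<zmax)
    k=m.astype(np.uint8); nn,l,st,_=cv2.connectedComponentsWithStats(k)
    m=l==1+np.argmax(st[1:,4]); 
    P=W[m][:,:2]*1000; r=cv2.minAreaRect(P.astype(np.float32))
    lo,hi=np.percentile(P,[1,99],axis=0)
    print(n,len(P),'c',np.round(r[0],1),'size',np.round(r[1],1),'ang',round(r[2],2),'z',round(np.median(W[m][:,2]),4),'bbox',lo,hi)
blob('plate',222,318,25,245,.006,.2)
blob('sock',235,310,30,80,.05,.065)
blob('cradle',240,300,74,156,.022,.046)
blob('tip',255,290,150,190,.04,.07)
blob('grip',255,290,225,275,.09,.2)
blob('jar',312,355,145,190,.02,.045)
blob('tape',315,360,270,310,.01,.03)
# image-based: plate corners as white region edges
g=cv2.cvtColor(c['img'],cv2.COLOR_RGB2BGR)
cv2.imwrite('pics/w1c.png',cv2.resize(g[20:280,215:345],None,fx=4,fy=4,interpolation=cv2.INTER_CUBIC)[:600])
cv2.imwrite('pics/w1d.png',cv2.resize(g[140:280,215:345],None,fx=4,fy=4,interpolation=cv2.INTER_CUBIC))
for v in range(60,90,2): print(v,' '.join('%3.0f'%(1000*z) for z in W[v,240:306:3,2]))
E
```

```text
plate 16044 c [ 433.  -116.6] size [110.7 304.7] ang 2.7 z 0.0146 bbox [ 375.96101327 -263.55752218] [488.62986507  31.84989693]
sock 2050 c [427.7  -1.2] size [67.4 42. ] ang 2.31 z 0.0574 bbox [394.2575791  -21.43583683] [460.41103104  19.57294053]
cradle 3466 c [430.7 -71.4] size [63.1 96.4] ang 2.43 z 0.0297 bbox [ 399.45584338 -118.68953531] [461.89444194 -24.61069103]
tip 492 c [ 434.6 -148.9] size [21.7 44.3] ang 3.19 z 0.0561 bbox [ 423.13336933 -169.83532049] [ 445.33714806 -126.89603113]
grip 487 c [ 437.3 -225.1] size [20.1 16. ] ang 7.41 z 0.1443 bbox [ 428.70546284 -231.94429866] [ 447.50974519 -217.15858808]
jar 812 c [ 524.1 -139.4] size [44.5 43.8] ang 37.32 z 0.0313 bbox [ 502.67971914 -160.33677338] [ 544.13143924 -117.46183631]
tape 420 c [ 561. -354.] size [47.  47.8] ang 86.08 z 0.0175 bbox [ 537.29676265 -377.17252001] [ 583.8409095  -330.64887564]
60  12  12  59  58  57  57  57  58  57  59  59  57  57  57  57  56  58  57  58  57  11  11
62  13  11  58  62  59  57  58  57  58  60  57  57  58  57  58  57  58  57  60  58  12  11
64  13  11  58  61  57  58  58  58 
[... 447 characters left out ...]
 41  40  41  38  41  39  40  40  40  41  25  50  51  11  10  11
76  11 nan  12 nan  35  13  12  10  10  11  11  12  11  11  11   9  12  37  39  11  12   9
78  10  11  12  39  36  29  30  29  29 nan  29  30  30  28  29  28  29  39  39  14  12  10
80  13  10  11  40  35  29  30  29  29  30  31  29  28 nan  29  28  30  37  39  10  12  11
82  11  11  11  38  36  28  29  28  29  29  29  30  30  30  28  29  31  36  39  11  12  11
84  13  11  11  39  35  29  30  29  30  29  29  28  30  30  29  28  29  35  38  12  12  11
86  12  11  13  40 nan  29  29  30  29  28  31  29  30  28  29  29  30  34  37  11  12  10
88  11  12  13  40  35  30  29  29  29  30  30  30  30  29  29  29  30  38  40  10   9  11
```

View pics/w1c.png

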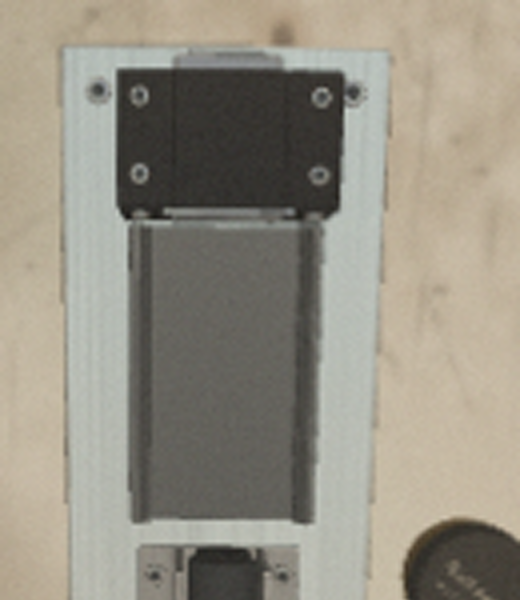

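View pics/w1d.png

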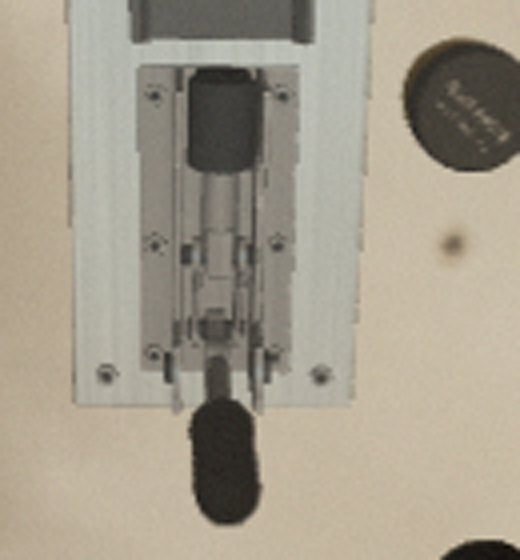

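```bash
python3 -m inch '[[[0,3,0],0],[[0,7.5,0],0],[[0.5,12,0],0.04],[[1,16.5,0],0.1],[[1.5,21,0],0.16],[[2,25.5,-1],0.22],[[3,30,-3],0.28],[[4,34,-5],0.325],[[4.5,38,-7],0.325],[[5,41,-9],0.325],[[5,42,-10],0.325],[[5,42,-10],0.325]]' 0
python3 - <<'E'
from h import *
c=shot('wrist','w2'); np.savez('w2.npz',**c)
for t in ['module','torch','plug_tip']:
    r=manip.trace('wrist',t); print(t,[(np.round(a['pixel']).tolist(),round(a['p'],2),int(a['region'].sum())) for a in r])
W=world(c)
print(manip.observe()['position'],manip.observe()['eef_rot'])
r=manip.trace('wrist','module')
for a in r[:4]:
    m=a['region']&(W[...,2]>.02)&(W[...,2]<.06)
    if m.sum()<50: continue
    P=W[m][:,:2]*1000; q=cv2.minAreaRect(P.astype(np.float32)); print(np.round(a['pixel']),q,P.mean(0),np.percentile(W[m][:,2],[10,50,90]))
E
```

```text
clock: 5.0
position: [0.4693, 0.2902, 0.1996]
eef_rot: [180.0, 0.2, 21.6]
wrist_force: [-0.4, -0.2, -0.3]
grip_width: 0.0853
module [([249.0, 221.0], 0.81, 1298), ([304.0, 138.0], 0.77, 3731)]
torch [([369.0, 183.0], 0.56, 2137)]
plug_tip [([255.0, 15.0], 0.78, 2679), ([306.0, 137.0], 0.59, 3713)]
[0.47065521 0.2889653  0.20235956] [ 1.79997039e+02 -6.67234727e-02  2.14727489e+01]
[249. 221.] ((478.5182800292969, 226.31497192382812), (30.16922378540039, 49.32761764526367), 33.125797271728516) [478.35706665 226.90179796] [0.02096337 0.02537843 0.02682499]
[304. 138.] ((499.1259460449219, 342.5101013183594), (45.772735595703125, 85.7856674194336), 23.067461013793945) [498.93388616 341.49023761] [0.02321305 0.03759366 0.03987439]
```

View pics/w2.png

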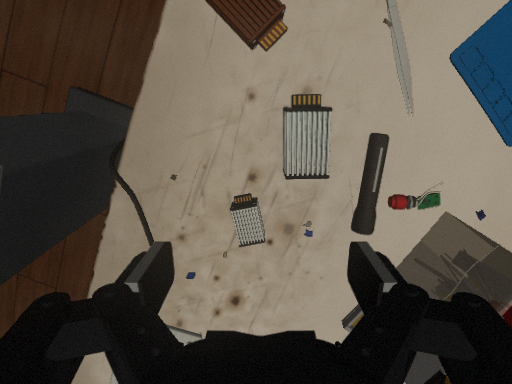

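The large silver module is at (307,140) with its gold-contact tongue at the top end (306,100), which is world +y. The small look-alike is at (249,221), brown at (245,20), and the torch at (370,183). I'll check the fit with an overlay.

```bash
cat >> h.py <<'E'
def modelpts(x,y,yaw,z0=0.):
    t=np.radians(yaw); R=np.array([[np.cos(t),-np.sin(t)],[np.sin(t),np.cos(t)]])
    top=np.array([[-23,-36],[23,-36],[23,36],[-23,36]])/1000
    tg=np.array([[-15,36],[15,36],[15,49],[-15,49]])/1000
    a=np.c_[top@R.T+[x,y],np.full(4,z0+.04)]; b=np.c_[tg@R.T+[x,y],np.full(4,z0+.023)]
    return a,b
def overlay(c,x,y,yaw,name,z0=0.,box=None,s=4):
    u0,u1,v0,v1=box
    im=cv2.cvtColor(c['img'],cv2.COLOR_RGB2BGR)[v0:v1,u0:u1]; im=cv2.resize(im,None,fx=s,fy=s,interpolation=cv2.INTER_CUBIC)
    for q,col in zip(modelpts(x,y,yaw,z0),[(0,0,255),(0,255,0)]):
        p=((proj(c,q)-[u0,v0]+.5)*s).astype(np.int32); cv2.polylines(im,[p],True,col,1)
    cv2.imwrite(f'pics/{name}.png',im)
E
python3 - <<'E'
from h import *
c=dict(np.load('w2.npz')); overlay(c,.5016,.3365,23.07,'ov2',box=(250,380,80,200))
W=world(c)
m=np.zeros(W.shape[:2],bool); m[80:190,270:345]=1; m&=(W[...,2]>.03)&(W[...,2]<.05)
P=W[m][:,:2]*1000;print(cv2.minAreaRect(P.astype(np.float32)),P.mean(0))
E
```

```text
((501.5104675292969, 336.9479675292969), (45.80590057373047, 73.64214324951172), 23.12317657470703) [501.17835909 337.6371248 ]
```

View pics/ov2.png

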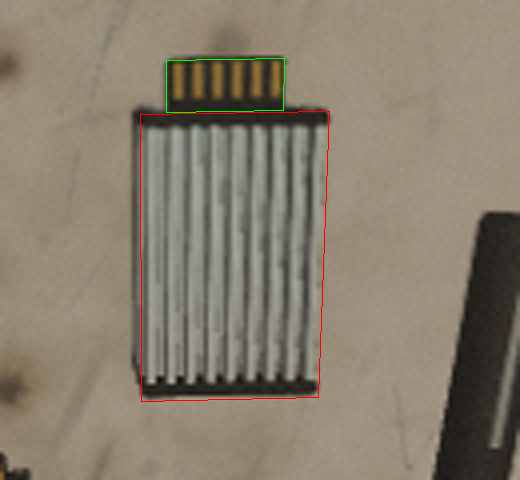

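```bash
python3 -m inch '[[[1,1.5,-3],0.027],[[2,3,-6],0.027],[[3.15,4.65,-9],0.027],[[3.15,4.65,-12],0.027],[[3.15,4.65,-14],0.027],[[3.15,4.65,-14],0.027],[[3.15,4.65,-14],0.027]]' 0.27
python3 - <<'E'
from h import *
c=shot('wrist','w3'); np.savez('w3.npz',**c)
print(manip.observe()['position'],manip.observe()['eef_rot'],manip.observe()['grip_width'])
E
```

```text
clock: 5.95
position: [0.5024, 0.3361, 0.0622]
eef_rot: [-180.0, -0.0, 23.0]
wrist_force: [0.4, 0.3, 1.2]
grip_width: 0.0624
[0.50273877 0.33648033 0.06289826] [-1.79982266e+02 -1.16296151e-01  2.30451306e+01] 0.06239898187864841
```

View pics/w3.png

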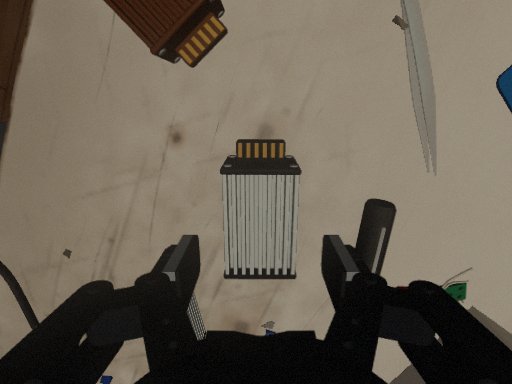

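The module (261,215) is squarely between the jaws. The torch (375,235) is close to the right finger, so I check that gap.

```bash
python3 - <<'E'
from h import *
c=dict(np.load('w2.npz')); W=world(c)
m=np.zeros(W.shape[:2],bool); m[125:240,348:395]=1; m&=(W[...,2]>.008)
P=W[m]-[.5015,.3365,0]; t=np.radians(23.05)
a=P[:,0]*np.cos(t)+P[:,1]*np.sin(t); b=-P[:,0]*np.sin(t)+P[:,1]*np.cos(t)
for lo in np.arange(-.08,.03,.01):
    s=(b>=lo)&(b<lo+.01)
    if s.sum(): print(round(lo,3),'x min %.4f max %.4f zmax %.3f'%(a[s].min(),a[s].max(),P[s][:,2].max()))
m=np.zeros(W.shape[:2],bool); m[95:185,275:345]=1; m&=(W[...,2]>.036)&(W[...,2]<.05)
P=W[m][:,:2]*1000;print(cv2.minAreaRect(P.astype(np.float32)))
E
```

```text
-0.08 x min 0.0622 max 0.1078 zmax 0.026
-0.07 x min 0.0641 max 0.1084 zmax 0.024
-0.06 x min 0.0652 max 0.0853 zmax 0.028
-0.05 x min 0.0661 max 0.0858 zmax 0.027
-0.04 x min 0.0674 max 0.0888 zmax 0.027
-0.03 x min 0.0686 max 0.0889 zmax 0.027
-0.02 x min 0.0697 max 0.0896 zmax 0.028
-0.01 x min 0.0708 max 0.0917 zmax 0.027
-0.0 x min 0.0711 max 0.0918 zmax 0.025
((501.4801940917969, 337.0187683105469), (45.80590057373047, 73.4881820678711), 23.12317657470703)
```

```bash
python3 -m inch '[[[0,0,-1.5],0],[[0,0,-3],0],[[0,0,-4.2],0],[[0,0,-5],0],[[0,0,-5],0],[[0,0,-5],0]]' -
python3 -m inch '[[[0,0,0],0],[[0,0,0],0],[[0,0,0],0],[[0,0,0],0],[[0,0,0],0],[[0,0,0],0],[[0,0,0],0],[[0,0,0],0]]' 0.7
```

```text
clock: 6.6
position: [0.5016, 0.3365, 0.0109]
eef_rot: [180.0, 0.0, 23.1]
wrist_force: [0.1, -0.3, -0.5]
grip_width: 0.0625
clock: 7.4
position: [0.5022, 0.3369, 0.012]
eef_rot: [-180.0, -0.1, 23.1]
wrist_force: [-0.4, -0.3, 5.7]
grip_width: 0.0453
```

```bash
python3 -m inch '[[[0,0,1],0],[[0,0,3],0],[[0,0,6],0],[[0,0,9],0],[[-1,-1,12],0],[[-2.5,-3,13],-0.05],[[-4,-6,13],-0.1],[[-5.5,-9.5,13],-0.15],[[-6.5,-13,13],-0.2],[[-7,-17,13],-0.25],[[-7,-20,13],-0.3],[[-7,-21,13],-0.3]]' -
python3 - <<'E'
from h import *
c=shot('wrist','w4'); np.savez('w4.npz',**c)
print(manip.observe())
E
```

```text
clock: 8.6
position: [0.4308, 0.1244, 0.1416]
eef_rot: [180.0, 0.1, 5.7]
wrist_force: [1.0, 0.6, -1.1]
grip_width: 0.0454
{'clock': 8.65, 'q': array([ 1.45854616e+01,  1.78323769e+01,  1.18833132e+02, -2.61895996e-02,
        4.33697527e+01,  8.78990394e+00]), 'dq': array([ 2.87160658,  0.88971451, -1.73920882,  0.82722123, -0.0584736 ,
        2.41368992]), 'joint_efforts': array([  1.05438016, -40.76841831, -20.7039696 ,   0.20973655,
        -0.12348094,   0.13474682]), 'position': array([0.43121854, 0.12440583, 0.14156516]), 'eef_rot': array([1.79976849e+02, 3.21038365e-02, 5.81459493e+00]), 'wrist_force': array([-0.51590058, -0.05742231, -1.46020739]), 'moment': array([-0.01311444,  0.01224031,  0.014094  ]), 'grip_width': 0.04514123462985337}
```

View pics/w4.png

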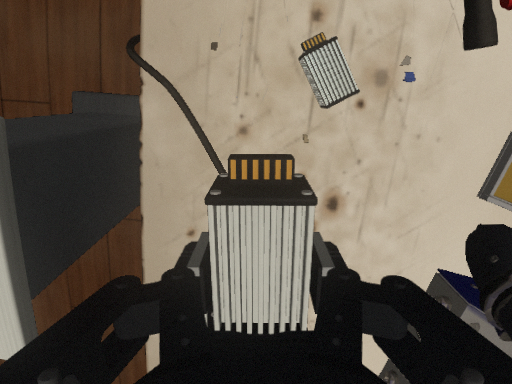

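The module is held level and straight, tongue at (261,167) pointing to +y. Now I measure where it sits in the hand.

```bash
python3 - <<'E'
from h import *
c=dict(np.load('w4.npz')); W=world(c); z=W[...,2]
m=np.zeros(z.shape,bool); m[170:335,200:320]=1
print([round(float(np.nanmedian(z[v,250:275])),4) for v in range(150,335,10)])
m&=(z>.155)&(z<.185)
P=W[m][:,:2]*1000; r=cv2.minAreaRect(P.astype(np.float32)); print(r, np.median(W[m][:,2]))
tip=np.zeros(z.shape,bool); tip[145:185,225:300]=1; tip&=(z>.135)&(z<.2)
for v in range(150,182,2): print(v, np.round(np.nanmedian(W[v,235:290],axis=0),4))
x,y=.4312,.1244
overlay(c,x,y,5.8,'ov4',z0=.13,box=(190,330,140,290))
E
```

```text
[-0.0007, 0.152, 0.152, 0.1519, 0.1599, 0.1689, 0.1645, 0.1679, 0.1678, 0.1683, 0.1682, 0.1682, 0.1684, 0.168, 0.1676, 0.1684, 0.1678, 0.1676, 0.1682]
((429.8714294433594, 126.66175842285156), (55.5352668762207, 71.06205749511719), 5.420083999633789) 0.16820654729859327
150 [ 0.4293  0.1527 -0.0007]
152 [ 0.4295  0.1509 -0.0006]
154 [0.4265 0.1737 0.1444]
156 [0.4265 0.1737 0.1497]
158 [0.4266 0.1732 0.1516]
160 [0.4266 0.1724 0.152 ]
162 [0.4268 0.1713 0.1522]
164 [0.4268 0.1705 0.1521]
166 [0.4269 0.1696 0.152 ]
168 [0.427  0.1687 0.1521]
170 [0.4271 0.1678 0.152 ]
172 [0.4272 0.1669 0.1521]
174 [0.4273 0.1659 0.1522]
176 [0.4274 0.1651 0.1521]
178 [0.4275 0.1642 0.152 ]
180 [0.4276 0.1632 0.1519]
```

View pics/ov4.png

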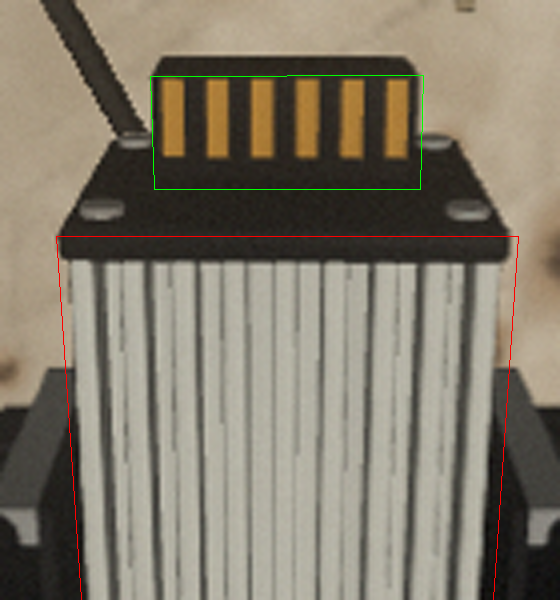

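```bash
python3 -m inch '[[[0,-2.5,0],-0.02],[[0,-6,0],-0.04],[[0,-10,0],-0.058],[[-0.05,-14,0],-0.058],[[-0.05,-17,0],-0.058],[[-0.05,-19.5,0],-0.058],[[-0.05,-20.3,0],-0.058],[[-0.05,-20.3,-2],-0.058],[[-0.05,-20.3,-4.5],-0.058],[[-0.05,-20.3,-6.5],-0.058],[[-0.05,-20.3,-7.5],-0.058],[[-0.05,-20.3,-7.5],-0.058]]' -
python3 - <<'E'
from h import *
c=shot('wrist','w5'); np.savez('w5.npz',**c)
s=manip.observe();print(s['position'],s['eef_rot'],s['wrist_force'])
c=shot('top','t5'); np.savez('t5.npz',**c)
im=cv2.imread('pics/t5.png'); cv2.imwrite('pics/t5c.png',cv2.resize(im[170:270,220:360],None,fx=5,fy=5,interpolation=cv2.INTER_CUBIC))
E
```

```text
clock: 9.85
position: [0.4308, -0.0755, 0.0653]
eef_rot: [-180.0, 0.1, 2.6]
wrist_force: [-0.6, 0.3, -1.2]
grip_width: 0.0451
[ 0.43129385 -0.07578736  0.06611363] [-1.79979210e+02  6.08558944e-02  2.64001477e+00] [-0.61641869 -0.76230569 -0.87269451]
```

View pics/w5.png

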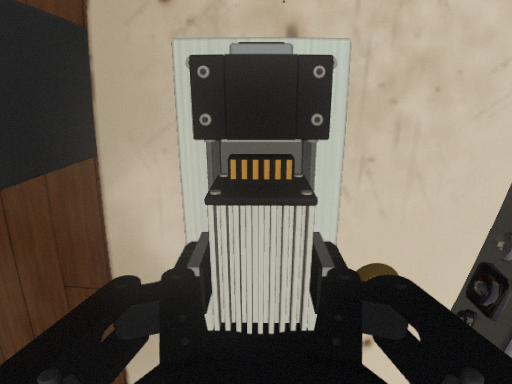

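View pics/t5c.png

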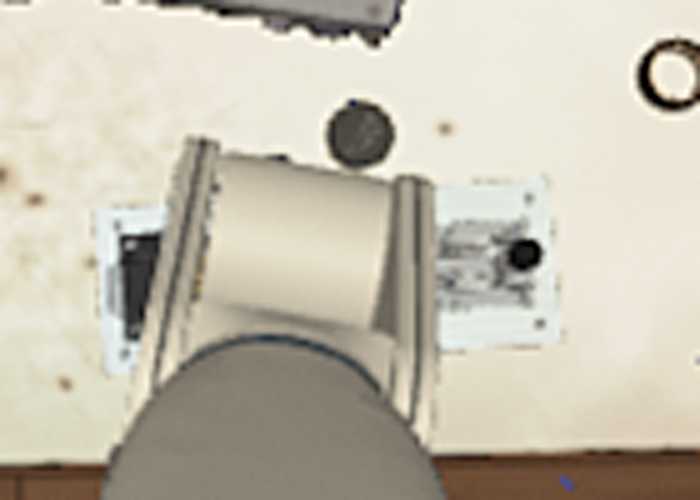

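The tongue (261,167) sits ahead of the socket mouth and between the rails. I measure tongue and module against socket and rails in this one picture.

```bash
python3 - <<'E'
from h import *
c=dict(np.load('w5.npz')); W=world(c); z=W[...,2]
def rect(n,box,zl,zh):
    u0,u1,v0,v1=box; m=np.zeros(z.shape,bool); m[v0:v1,u0:u1]=1; m&=(z>zl)&(z<zh)
    P=W[m][:,:2]*1000; print(n,[np.round(q,2) for q in cv2.minAreaRect(P.astype(np.float32))],len(P),round(np.median(W[m][:,2]),4))
rect('sock',(185,335,50,140),.054,.064)
rect('tongue',(222,300,150,180),.07,.085)
rect('plate end',(170,355,35,75),.006,.018)
for v in (158,164,170,176): # rows: edges of rails and tongue
    print(v,[(u,round(W[v,u,0]*1000,1),round(z[v,u]*1000)) for u in range(200,322,4)])
r=np.degrees
E
```

```text
sock [array([427.35,  -0.61]), array([68.54, 40.09]), np.float64(2.72)] 11932 0.0574
tongue [array([428.92, -31.09]), array([30.02, 10.77]), np.float64(2.37)] 1642 0.0758
plate end [array([426.37,  25.16]), array([110.08,  21.83]), np.float64(2.62)] 2952 0.0113
158 [(200, np.float64(388.9), 11), (204, np.float64(391.7), 12), (208, np.float64(399.1), 40), (212, np.float64(401.3), 39), (216, np.float64(403.1), 36), (220, np.float64(404.9), 32), (224, np.float64(407.0), 30), (228, np.float64(413.9), 74), (232, np.float64(415.9), 76), (236, np.float64(417.6), 75), (240, np.float64(419.5), 76), (244, np.float64(421.2), 75), (248, np.float64(423.0), 76), (252, np.float64(424.7), 75), (256, np.float64(426.5), 75), (260, np.float64(428.3), 75), (264, np.float64(430.1), 76), (268, np.float64(431.8), 76), (272, np.float64(433.6), 76), (276, np.float64(435.5), 74), (280, np.float64(437.2), 74), (284, np.float64(439.0), 75), (288, np.float64(440.6), 76), (292, np.float64(442.5), 76), (296, np.float64(450.1), 29), (300, np.float64(452.6), 29), (304, np.float64(454.0), 35), (308, np.float64(455.6)
[... 2201 characters left out ...]
4.1), 74), (232, np.float64(416.1), 76), (236, np.float64(417.9), 76), (240, np.float64(419.7), 76), (244, np.float64(421.5), 76), (248, np.float64(423.3), 76), (252, np.float64(425.1), 77), (256, np.float64(426.9), 76), (260, np.float64(428.7), 76), (264, np.float64(430.4), 77), (268, np.float64(432.3), 76), (272, np.float64(434.0), 76), (276, np.float64(435.8), 76), (280, np.float64(437.6), 76), (284, np.float64(439.4), 76), (288, np.float64(441.2), 76), (292, np.float64(443.2), 75), (296, np.float64(446.9), 60), (300, np.float64(449.0), 60), (304, np.float64(451.5), 57), (308, np.float64(456.6), 39), (312, np.float64(458.8), 40), (316, np.float64(466.8), 11), (320, np.float64(469.6), 11)]
```

Lateral error is about 0.2 mm and yaw agrees within 0.3°. The plug tip is about 4.6 mm short of the mouth, so I back off 1.5 mm while lowering.

```bash
python3 -m inch '[[[0,-0.1,-0.3],0.004],[[0,-0.15,-0.7],0.004],[[0,-0.15,-1.1],0.004],[[0,-0.15,-1.4],0.004],[[0,-0.15,-1.7],0.004],[[0,-0.15,-1.9],0.004],[[0,-0.15,-1.9],0.004],[[0,-0.15,-1.9],0.004]]' -
python3 -m inch '[[[0,0,-0.05],0],[[0,0,-0.1],0],[[0,0,-0.1],0]]' -
```

```text
clock: 10.75
position: [0.4312, -0.078, 0.0473]
eef_rot: [-180.0, 0.0, 2.8]
wrist_force: [0.2, 0.2, -1.3]
grip_width: 0.0451
clock: 11.05
position: [0.4313, -0.078, 0.0463]
eef_rot: [180.0, -0.0, 2.8]
wrist_force: [0.1, 0.4, -1.8]
grip_width: 0.0448
```

```bash
for i in 1 2 3; do :; done
python3 -m inch '[[[0,0,-0.05],0],[[0,0,-0.1],0],[[0,0,-0.1],0]]' -
python3 -m inch '[[[0,0,-0.05],0],[[0,0,-0.1],0],[[0,0,-0.1],0]]' -
python3 -m inch '[[[0,0,-0.05],0],[[0,0,-0.05],0],[[0,0,-0.05],0]]' -
```

```text
clock: 11.35
position: [0.4312, -0.078, 0.0453]
eef_rot: [-180.0, 0.0, 2.8]
wrist_force: [0.6, 0.3, -0.5]
grip_width: 0.0451
clock: 11.65
position: [0.4312, -0.078, 0.0443]
eef_rot: [-180.0, 0.0, 2.8]
wrist_force: [0.7, 0.2, -1.8]
grip_width: 0.0449
clock: 11.95
position: [0.4313, -0.078, 0.0438]
eef_rot: [180.0, -0.0, 2.8]
wrist_force: [-0.8, 0.1, -0.1]
grip_width: 0.0452
```

```bash

python3 -m inch '[[[0,0,-0.05],0],[[0,0,-0.05],0],[[0,0,-0.05],0]]' -
python3 -m inch '[[[0,0,-0.05],0],[[0,0,-0.05],0],[[0,0,-0.05],0]]' -
python3 -c "
from h import *
s=manip.observe();print(s['wrist_force'],s['position'])
c=shot('wrist','w6'); np.savez('w6.npz',**c); W=world(c)
m=np.zeros(W.shape[:2],bool); m[150:180,232:292]=1; m&=(W[...,2]>.045)&(W[...,2]<.085); print('tongue top z',np.median(W[m][:,2]))"
```

```text
clock: 12.25
position: [0.4312, -0.078, 0.0433]
eef_rot: [-180.0, -0.0, 2.8]
wrist_force: [0.1, -0.4, -0.7]
grip_width: 0.045
clock: 12.55
position: [0.4312, -0.078, 0.0428]
eef_rot: [-180.0, 0.0, 2.8]
wrist_force: [-0.1, 0.8, -1.6]
grip_width: 0.0453
[-0.06517903  0.7739348  -1.59656421] [ 0.43122776 -0.07796481  0.04280049]
tongue top z 0.05319057685100648
```

```bash

python3 -m inch '[[[0,0,-0.05],0],[[0,0,-0.05],0],[[0,0,-0.05],0]]' -
python3 -m inch '[[[0,0,-0.05],0],[[0,0,-0.05],0],[[0,0,-0.05],0]]' -
```

```text
clock: 12.9
position: [0.4312, -0.078, 0.0423]
eef_rot: [-180.0, 0.0, 2.8]
wrist_force: [-0.1, 0.4, -1.8]
grip_width: 0.0452
clock: 13.2
position: [0.4313, -0.078, 0.0419]
eef_rot: [180.0, -0.0, 2.8]
wrist_force: [-0.2, 0.4, 2.4]
grip_width: 0.0448
```

Contact felt: wrist force went from -1.8 to +2.4 N, with TCP 11.9 mm above the cradle floor as expected. Releasing.

```bash

python3 -m inch '[[[0,0,0],0],[[0,0,0],0],[[0,0,0],0],[[0,0,0],0],[[0,0,0],0]]' 0.2
python3 -m inch '[[[0,0,0.5],0],[[0,0,1.5],0],[[0,0,3.5],0],[[0,0,6],0],[[0,0,9],0],[[0,0,12],0],[[0,0,14],0],[[0,0,16],0],[[0,0,16],0],[[0,0,16],0]]' 0.2
python3 - <<'E'
from h import *
s=manip.observe();print(s['wrist_force'],s['position'])
c=shot('wrist','w7'); np.savez('w7.npz',**c); W=world(c);z=W[...,2]
for n,zl,zh,b in [('modtop',.064,.08,(200,330,90,330)),('sock',.054,.062,(200,330,20,135))]:
    m=np.zeros(z.shape,bool); m[b[2]:b[3],b[0]:b[1]]=1; m&=(z>zl)&(z<zh); P=W[m]*1000
    k,l,st,_=cv2.connectedComponentsWithStats(m.astype(np.uint8)); P=W[l==1+np.argmax(st[1:,4])]*1000
    print(n,cv2.minAreaRect(P[:,:2].astype(np.float32)),np.median(P[:,2]),len(P))
E
```

```text
clock: 13.7
position: [0.4313, -0.078, 0.0418]
eef_rot: [-180.0, 0.0, 2.8]
wrist_force: [0.5, -0.5, -0.0]
grip_width: 0.0682
clock: 14.7
position: [0.4313, -0.078, 0.2024]
eef_rot: [180.0, -0.1, 2.8]
wrist_force: [-0.4, -0.3, 0.1]
grip_width: 0.0683
[-0.43960593 -0.29245924  0.06881069] [ 0.43127446 -0.07796052  0.202368  ]
modtop ((431.206298828125, -77.28892517089844), (45.49394989013672, 74.05200958251953), 2.570605516433716) 69.21211260972338 2183
sock ((427.6066589355469, -1.408111572265625), (68.69124603271484, 41.24966812133789), 2.790696382522583) 57.37655490521715 3366
```

View pics/w7.png

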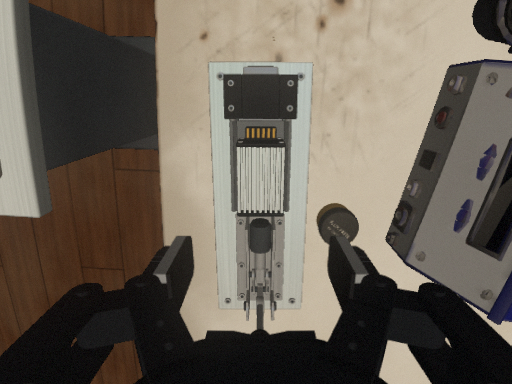

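Step 1 looks done: the module is flat (top 69–70 mm), centred in x, with its origin at dock y ≈ -12.4 mm and the plug facing the socket. Next I check the handle geometry by overlaying the expected model on the earlier picture (w1).

```bash
cat >> h.py <<'E'
O=np.array([.4305,-.0642]); TH=np.radians(2.6)
def dock(p):
    p=np.atleast_2d(p); R=np.array([[np.cos(TH),-np.sin(TH)],[np.sin(TH),np.cos(TH)]])
    return np.c_[p[:,:2]@R.T+O,p[:,2]]
def handle_pts(theta):
    f=theta-.0541; u=np.array([0,-np.sin(f),np.cos(f)]); P0=np.array([0,-.171,.048])
    return dock(np.array([P0+u*r for r in (0,.054,.083,.112)]))
def hov(c,thetas,name,box,s=4):
    u0,u1,v0,v1=box
    im=cv2.resize(cv2.cvtColor(c['img'],cv2.COLOR_RGB2BGR)[v0:v1,u0:u1],None,fx=s,fy=s,interpolation=cv2.INTER_CUBIC)
    for i,t in enumerate(thetas):
        p=((proj(c,handle_pts(t))-[u0,v0]+.5)*s).astype(np.int32); cv2.polylines(im,[p],False,[(0,0,255),(0,255,0),(255,128,0),(0,255,255)][i%4],1)
        for q in p: cv2.circle(im,tuple(int(a) for a in q),3,(0,255,255),1)
    cv2.imwrite(f'pics/{name}.png',im)
E
python3 - <<'E'
from h import *
c=dict(np.load('w1.npz')); hov(c,[0],'hv1',(210,330,190,290),5)
c=shot('scene','s7'); np.savez('s7.npz',**c); hov(c,[0],'hs7',(180,330,150,290),5)
E
```

```text
(no output)
```

View pics/hv1.png

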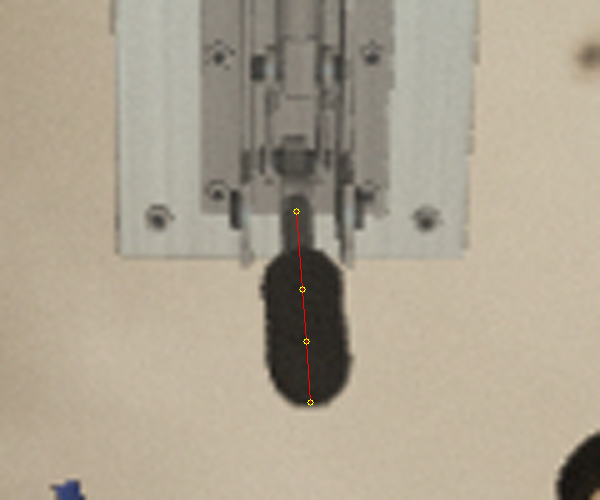

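View pics/hs7.png

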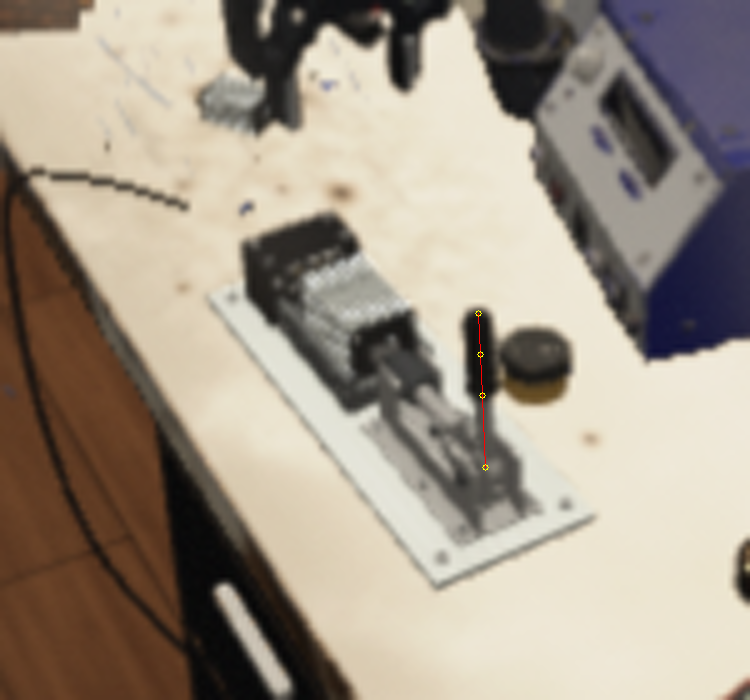

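The model overlays fit in both views. Scene shows the handle upright at crop (480,355), the module seated, and the clamp clear, so I can track the handle angle with this camera. Now I shut the fingers and go to the +y side of the grip.

```bash
python3 -m inch '[[[0,0,0],0],[[0,-2,0],0],[[0.2,-5,0],0],[[0.3,-8,-1],0],[[0.5,-10.5,-3],0],[[0.5,-11.1,-5.5],0],[[0.5,-11.1,-7.1],0],[[0.5,-11.1,-7.1],0],[[0.5,-11.1,-7.1],0]]' 1
python3 - <<'E'
from h import *
s=manip.observe();print(s['position'],s['wrist_force'])
c=shot('scene','s8'); hov(c,[0],'hs8',(180,330,120,270),5)
p0=None
for th in [.05,.15,.25,.35,.45,.55,.65,.75,.85,.95,1.05,1.15,1.25,1.35,1.4,1.45,1.475,1.5]:
    f=th-.0541; q=dock([0,-.171-.083*np.sin(f)+.009*np.cos(f)+.011,.048+.083*np.cos(f)+.009*np.sin(f)])[0]
    d=(q-[.4362,-.189,.131])*100
    print(th,np.round(q,4),'cm',np.round(d,2))
E
```

```text
clock: 15.7
position: [0.4359, -0.1887, 0.1303]
eef_rot: [-179.9, 0.1, 2.8]
wrist_force: [0.4, -0.2, -0.7]
grip_width: -0.0
[ 0.43585977 -0.18872894  0.13034224] [ 0.42858445 -0.19469338 -0.67642735]
0.05 [ 0.4373 -0.2147  0.131 ] cm [ 0.11 -2.57 -0.  ]
0.15 [ 0.4377 -0.223   0.1315] cm [ 0.15 -3.4   0.05]
0.25 [ 0.4381 -0.2314  0.1312] cm [ 0.19 -4.24  0.02]
0.35 [ 0.4385 -0.2396  0.13  ] cm [ 0.23 -5.06 -0.1 ]
0.45 [ 0.4388 -0.2477  0.1281] cm [ 0.26 -5.87 -0.29]
0.55 [ 0.4392 -0.2556  0.1253] cm [ 0.3  -6.66 -0.57]
0.65 [ 0.4395 -0.2631  0.1217] cm [ 0.33 -7.41 -0.93]
0.75 [ 0.4399 -0.2703  0.1175] cm [ 0.37 -8.13 -1.35]
0.85 [ 0.4402 -0.277   0.1125] cm [ 0.4  -8.8  -1.85]
0.95 [ 0.4404 -0.2832  0.1069] cm [ 0.42 -9.42 -2.41]
1.05 [ 0.4407 -0.2887  0.1007] cm [ 0.45 -9.97 -3.03]
1.15 [ 0.4409 -0.2937  0.094 ] cm [  0.47 -10.47  -3.7 ]
1.25 [ 0.4411 -0.2979  0.0868] cm [  0.49 -10.89  -4.42]
1.35 [ 0.4413 -0.3014  0.0792] cm [  0.51 -11.24  -5.18]
1.4 [ 0.4413 -0.3029  0.0753] cm [  0.51 -11.39  -5.57]
1.45 [ 0.4414 -0.3041  0.0713] cm [  0.52 -11.51  -5.97]
1.475 [ 0.4414 -0.3047  0.0693] cm [  0.52 -11.57  -6.17]
1.5 [ 0.4414 -0.3052  0.0673] cm [  0.52 -11.62  -6.37]
```

View pics/hs8.png

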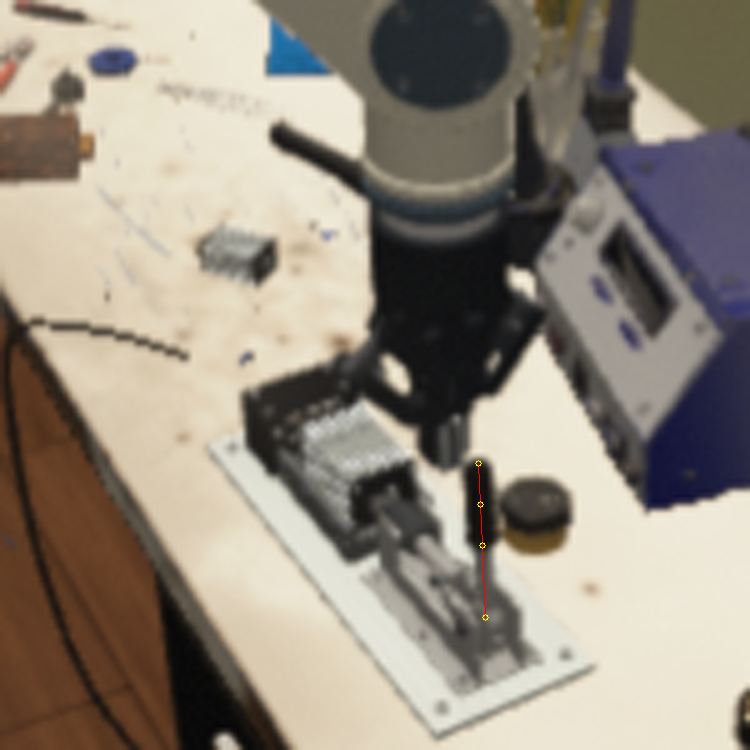

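```bash
python3 -m inch '[[[0.05,-0.8,0],0],[[0.1,-1.5,0],0],[[0.1,-1.9,0],0],[[0.1,-2.2,0],0],[[0.1,-2.5,0],0],[[0.15,-2.8,0],0],[[0.15,-3.1,0],0],[[0.15,-3.4,0],0],[[0.15,-3.4,0],0]]' -
python3 - <<'E'
from h import *
s=manip.observe();print(s['position'],s['wrist_force'])
c=shot('scene','s9'); hov(c,[0,.15],'hs9',(210,330,160,260),6)
E
```

```text
clock: 16.65
position: [0.4378, -0.2234, 0.1308]
eef_rot: [180.0, -0.0, 2.8]
wrist_force: [0.6, 0.0, 0.0]
grip_width: 0.0
[ 0.43781948 -0.22335624  0.130792  ] [0.58486299 0.00188637 0.02486204]
```

View pics/hs9.png

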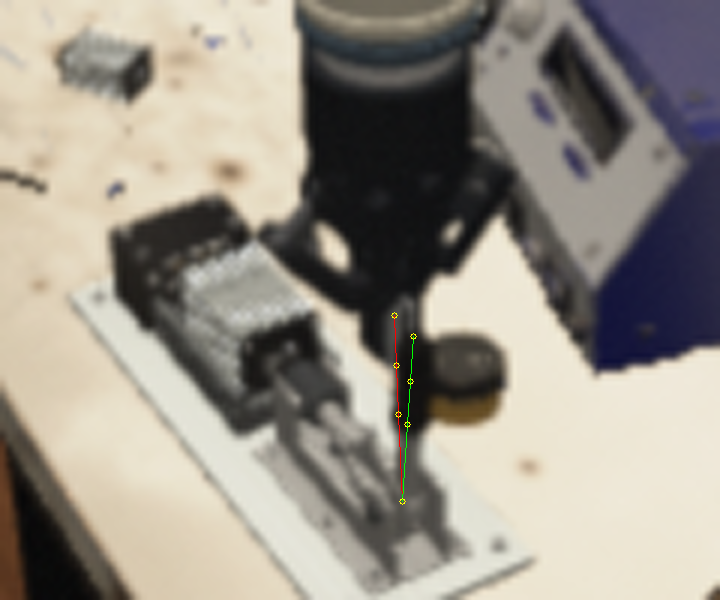

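The finger is on the grip and the handle has followed to about 0.15–0.2 rad, with forces near 0. Continuing along the arc.

```bash
python3 -m inch '[[[0,-0.4,0],0],[[0.04,-0.84,0],0],[[0.06,-1.25,-0.04],0],[[0.08,-1.66,-0.1],0],[[0.1,-2.06,-0.2],0],[[0.11,-2.47,-0.3],0],[[0.13,-2.87,-0.43],0],[[0.15,-3.26,-0.57],0],[[0.16,-3.64,-0.75],0],[[0.18,-4.01,-0.93],0],[[0.18,-4.01,-0.93],0]]' -
python3 - <<'E'
from h import *
s=manip.observe();print(s['position'],s['wrist_force'])
c=shot('scene','s10'); hov(c,[.65,.75],'hs10',(210,330,160,260),6)
E
```

```text
clock: 17.8
position: [0.4396, -0.2636, 0.1213]
eef_rot: [180.0, -0.0, 2.8]
wrist_force: [-0.1, 0.9, -0.8]
grip_width: 0.0001
[ 0.43960786 -0.26357769  0.12128789] [-0.09513299  0.89216647 -0.77704346]
```

View pics/hs10.png

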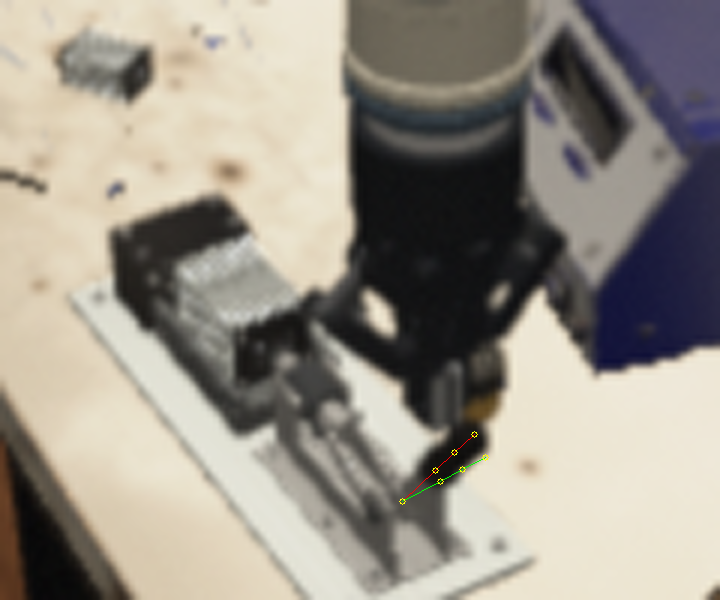

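```bash
python3 -m inch '[[[0.02,-0.37,-0.2],0],[[0.04,-0.72,-0.42],0],[[0.05,-1.06,-0.67],0],[[0.07,-1.39,-0.92],0],[[0.08,-1.7,-1.2],0],[[0.09,-2.01,-1.48],0],[[0.09,-2.01,-1.48],0]]' -
python3 -m inch '[[[0.01,-0.14,-0.15],0],[[0.02,-0.28,-0.3],0],[[0.03,-0.42,-0.46],0],[[0.03,-0.55,-0.62],0],[[0.03,-0.55,-0.62],0]]' -
python3 - <<'E'
from h import *
s=manip.observe();print(s['position'],s['wrist_force'])
c=shot('scene','s11'); hov(c,[1.05,1.15],'hs11',(210,330,160,260),6)
E
```

```text
clock: 18.55
position: [0.4406, -0.2835, 0.1067]
eef_rot: [-180.0, -0.0, 2.8]
wrist_force: [-1.5, 3.2, 5.8]
grip_width: 0.0002
clock: 19.05
position: [0.4409, -0.289, 0.1009]
eef_rot: [180.0, -0.0, 2.8]
wrist_force: [-1.9, 2.6, 8.2]
grip_width: 0.0001
[ 0.44091658 -0.28897689  0.10090099] [-1.87108522  2.59911636  8.15123008]
```

View pics/hs11.png

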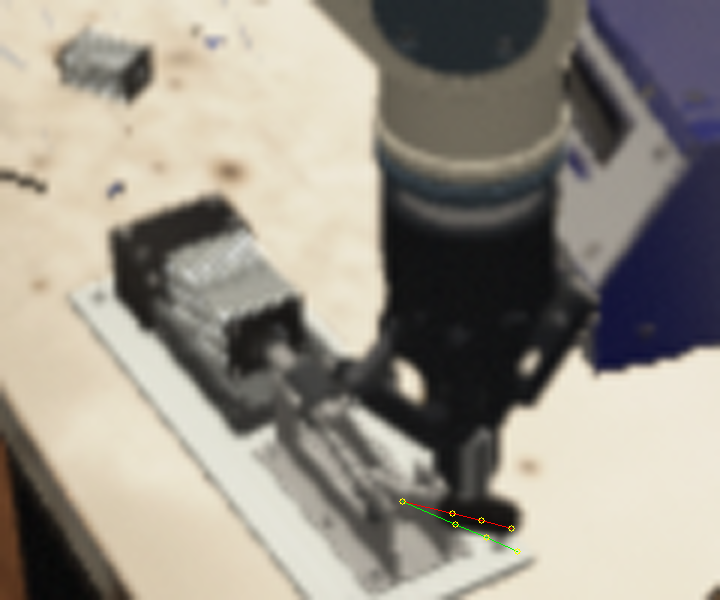

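Handle at about 1.05 rad as planned, pushing back with about 8.7 N. Continuing to about 1.35 in small steps.

```bash
python3 -m inch '[[[0.01,-0.13,-0.17],0],[[0.01,-0.25,-0.33],0],[[0.02,-0.38,-0.5],0],[[0.02,-0.5,-0.67],0],[[0.02,-0.5,-0.67],0]]' -
python3 -m inch '[[[0,-0.11,-0.18],0],[[0.01,-0.21,-0.36],0],[[0.01,-0.32,-0.54],0],[[0.02,-0.42,-0.72],0],[[0.02,-0.42,-0.72],0]]' -
python3 -m inch '[[[0,-0.09,-0.19],0],[[0.01,-0.18,-0.38],0],[[0.01,-0.27,-0.57],0],[[0.02,-0.35,-0.76],0],[[0.02,-0.35,-0.76],0]]' -
python3 - <<'E'
from h import *
s=manip.observe();print(s['position'],s['wrist_force'])
c=shot('scene','s12'); hov(c,[1.35,1.5],'hs12',(210,330,160,260),6)
E
```

```text
clock: 19.6
position: [0.4412, -0.2942, 0.0943]
eef_rot: [180.0, -0.0, 2.8]
wrist_force: [-1.7, 1.2, 7.7]
grip_width: 0.0002
clock: 20.1
position: [0.4414, -0.2987, 0.087]
eef_rot: [179.9, -0.0, 2.8]
wrist_force: [-0.9, -1.8, 6.3]
grip_width: 0.0002
clock: 20.6
position: [0.4416, -0.3019, 0.079]
eef_rot: [180.0, -0.0, 2.8]
wrist_force: [0.4, -1.3, 1.6]
grip_width: 0.0001
[ 0.44160898 -0.30194854  0.07897079] [ 0.37123046 -1.32399672  1.61737484]
```

View pics/hs12.png

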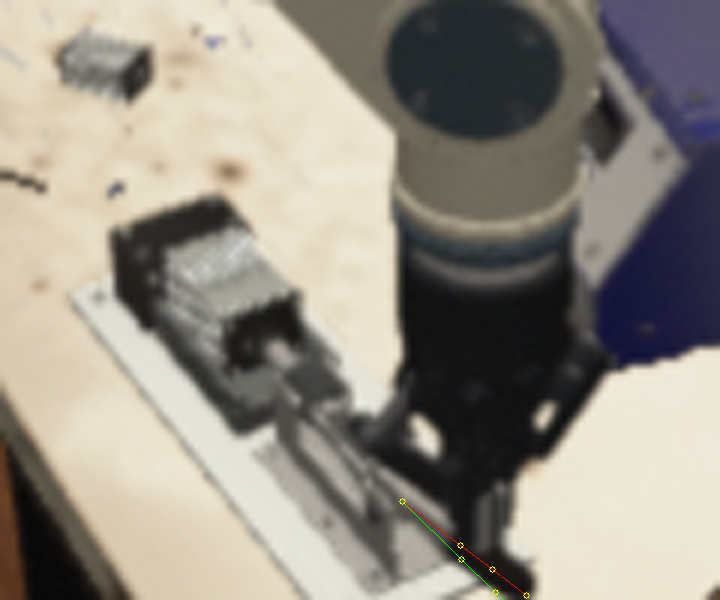

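Force has fallen from 8.5 to about 2 N near 1.35 rad, as expected close to dead centre. Now 1–2 mm steps, watching the force.

```bash
python3 -m inch '[[[0,-0.04,-0.1],0],[[0,-0.08,-0.2],0],[[0,-0.08,-0.2],0]]' -
python3 -m inch '[[[0,-0.04,-0.1],0],[[0,-0.07,-0.2],0],[[0,-0.07,-0.2],0]]' -
python3 -m inch '[[[0,-0.03,-0.1],0],[[0,-0.06,-0.2],0],[[0,-0.06,-0.2],0]]' -
python3 - <<'E'
from h import *
s=manip.observe();print(s['position'],s['wrist_force'])
c=shot('scene','s13'); hov(c,[1.4,1.5],'hs13',(210,330,180,280),6)
E
```

```text
clock: 20.95
position: [0.4414, -0.3021, 0.0768]
eef_rot: [-180.0, -0.0, 2.8]
wrist_force: [0.5, 0.2, 0.8]
grip_width: -0.0
clock: 21.25
position: [0.4409, -0.3025, 0.0746]
eef_rot: [-180.0, 0.1, 2.8]
wrist_force: [0.7, 0.4, -0.1]
grip_width: -0.0004
clock: 21.55
position: [0.4411, -0.3033, 0.0728]
eef_rot: [-180.0, 0.0, 2.8]
wrist_force: [0.8, -0.1, -0.2]
grip_width: -0.0002
[ 0.44113524 -0.30332446  0.07275332] [ 0.81493223 -0.09338376 -0.18361281]
```

View pics/hs13.png

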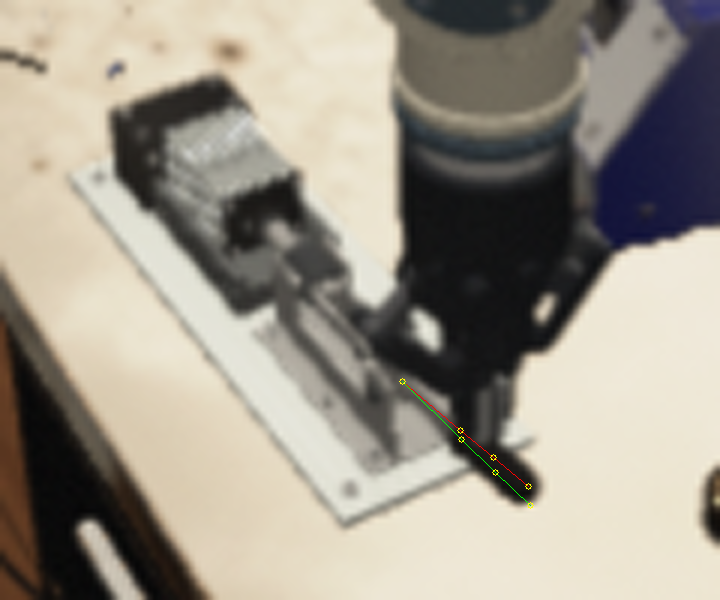

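```bash
python3 -m inch '[[[0,-0.02,-0.1],0],[[0,-0.03,-0.1],0]]' -
python3 -m inch '[[[0,-0.02,-0.1],0],[[0,-0.03,-0.1],0]]' -
python3 - <<'E'
from h import *
s=manip.observe();print(s['position'],s['wrist_force'])
c=shot('scene','s14'); hov(c,[1.4,1.5],'hs14',(270,330,220,270),12)
cc=cv2.imread('pics/s14.png'); cv2.imwrite('pics/s14c.png',cv2.resize(cc[220:270,270:330],None,fx=12,fy=12,interpolation=cv2.INTER_CUBIC))
E
```

```text
clock: 21.8
position: [0.4413, -0.3037, 0.0719]
eef_rot: [-180.0, 0.0, 2.8]
wrist_force: [-0.1, 0.4, -1.2]
grip_width: -0.0003
clock: 22.0
position: [0.4413, -0.304, 0.0709]
eef_rot: [-180.0, 0.0, 2.8]
wrist_force: [-0.1, -0.0, -0.3]
grip_width: 0.0004
[ 0.44128383 -0.30404524  0.07092236] [-0.07566881 -0.00861079 -0.26202046]
```

View pics/hs14.png

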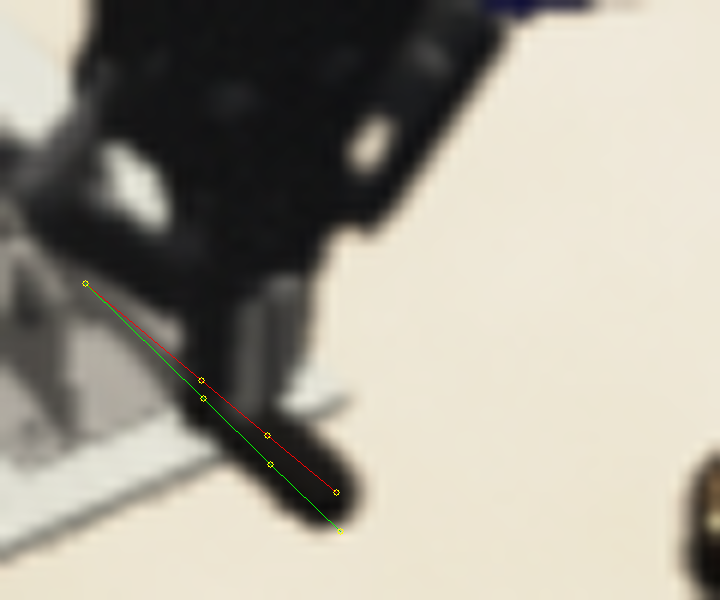

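No load yet and the handle looks to be around dead centre, about 1.44–1.45. I continue in 1 mm steps.

```bash
python3 -m inch '[[[0,-0.02,-0.05],0],[[0,-0.02,-0.1],0]]' -
python3 -m inch '[[[0,-0.02,-0.05],0],[[0,-0.02,-0.1],0]]' -
python3 - <<'E'
from h import *
s=manip.observe();print(s['position'],s['wrist_force'])
c=shot('scene','s15'); hov(c,[1.4,1.5],'hs15',(270,330,220,270),12)
a=cv2.imread('pics/hs15.png')
E
```

```text
clock: 22.25
position: [0.4414, -0.3043, 0.0702]
eef_rot: [180.0, -0.0, 2.8]
wrist_force: [-0.6, 1.4, 4.4]
grip_width: 0.0002
clock: 22.45
position: [0.4415, -0.3044, 0.0698]
eef_rot: [-180.0, -0.0, 2.8]
wrist_force: [-1.5, 2.2, 14.0]
grip_width: -0.0002
[ 0.44154165 -0.30440767  0.06975028] [-1.51115345  2.20859933 14.01174791]
```

View pics/hs15.png

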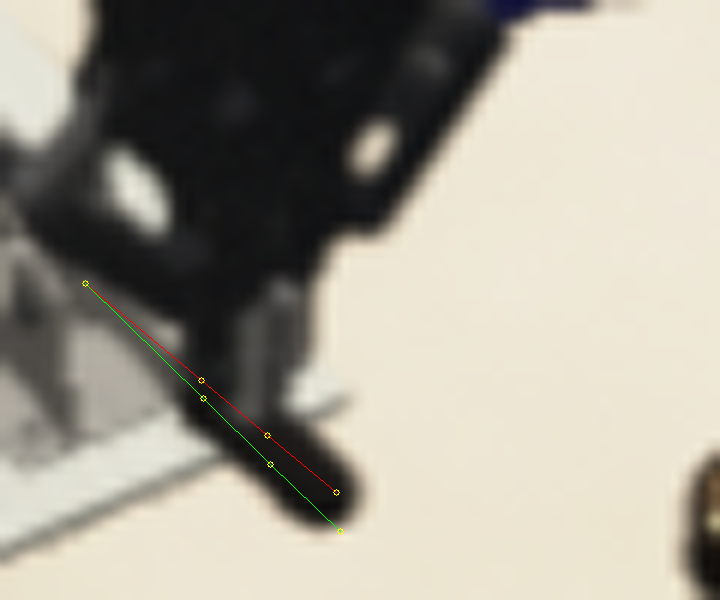

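The force jumped to 14 N and the handle didn't move between the two pictures, so it is already on its hard stop. I retract now.

```bash
python3 -m inch '[[[0,0,0.5],0],[[0,0.1,1.5],0],[[0,0.3,3.5],0],[[0,0.3,6],0],[[0,0.3,9],0],[[0,0.3,12],0],[[0,0.3,15],0],[[0,0.3,17],0],[[0,0.3,17],0],[[0,0.3,17],0]]' -
python3 - <<'E'
from h import *
s=manip.observe();print(s['position'],s['wrist_force'])
c=shot('scene','s16'); hov(c,[1.5],'hs16',(210,330,160,270),6)
c=shot('wrist','w16'); np.savez('w16.npz',**c)
E
```

```text
clock: 23.5
position: [0.4413, -0.3014, 0.2394]
eef_rot: [180.0, -0.0, 2.8]
wrist_force: [-0.2, 0.6, -0.3]
grip_width: 0.0001
[ 0.44126669 -0.30138042  0.2393993 ] [-0.17133007  0.63128782 -0.30941475]
```

View pics/hs16.png

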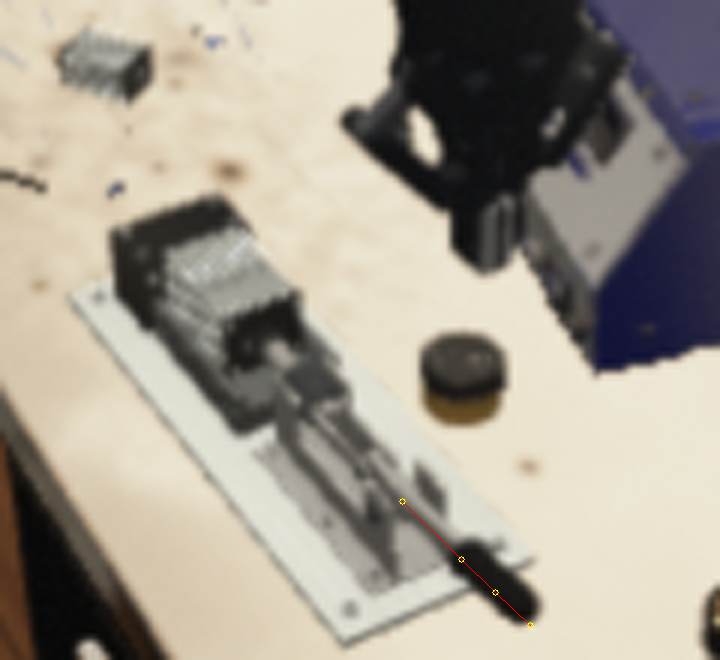

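View pics/w16.png

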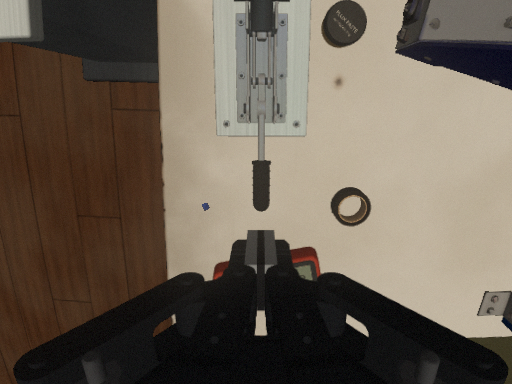

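The handle stays down by itself at wrist pixel (261,185). I measure its angle, then move back over the dock to check the plug.

```bash
python3 -m inch '[[[0,3,1],0],[[0,7,2],0],[[-0.5,11,3],0],[[-0.5,14,3],0],[[-0.5,16.5,3],0],[[-0.5,18,3],0],[[-0.5,18,3],0],[[-0.5,18,3],0]]' 0.2
python3 - <<'E'
from h import *
c=dict(np.load('w16.npz')); W=world(c)
y=[];zz=[]
for v in range(163,208,3):
    p=np.nanmedian(W[v,259:264],axis=0); y.append(p[1]);zz.append(p[2])
k=np.polyfit(y,zz,1); print('grip slope deg above level',np.degrees(np.arctan(-k[0])),'z at y=-.3167:',np.polyval(k,-.3167), min(zz),max(zz))
c=shot('wrist','w17'); np.savez('w17.npz',**c); W=world(c);z=W[...,2]
for n,zl,zh,b in [('modtop',.064,.08,(200,330,60,330)),('sock',.054,.062,(200,330,10,135))]:
    m=np.zeros(z.shape,bool); m[b[2]:b[3],b[0]:b[1]]=1; m&=(z>zl)&(z<zh)
    k,l,st,_=cv2.connectedComponentsWithStats(m.astype(np.uint8)); P=W[l==1+np.argmax(st[1:,4])]*1000
    print(n,cv2.minAreaRect(P[:,:2].astype(np.float32)),np.median(P[:,2]),len(P))
for n,b,zl,zh in [('jar',(312,380,100,260),.02,.045)]:
    pass
t=shot('top','t17')
E
```

```text
clock: 24.4
position: [0.4361, -0.1215, 0.2683]
eef_rot: [-180.0, 0.1, 2.9]
wrist_force: [0.4, -0.2, 0.5]
grip_width: 0.0684
grip slope deg above level 9.283780718166577 z at y=-.3167: 0.07091391944731269 0.06684713927042951 0.0740533283895089
modtop ((430.053466796875, -58.802268981933594), (45.35146713256836, 74.10079956054688), 2.722364902496338) 69.1779912253636 1670
sock ((427.09124755859375, -0.7998428344726562), (68.02616882324219, 41.0359001159668), 2.35939621925354) 57.345630243355316 2409
```

View pics/w17.png

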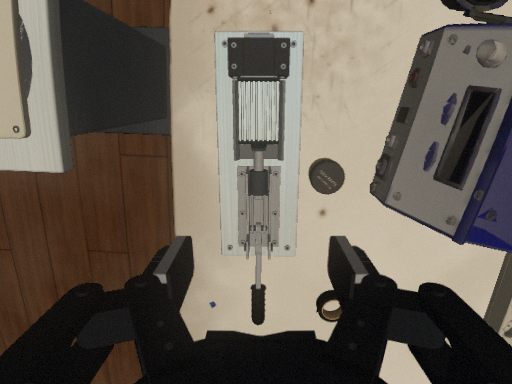

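View pics/t17.png

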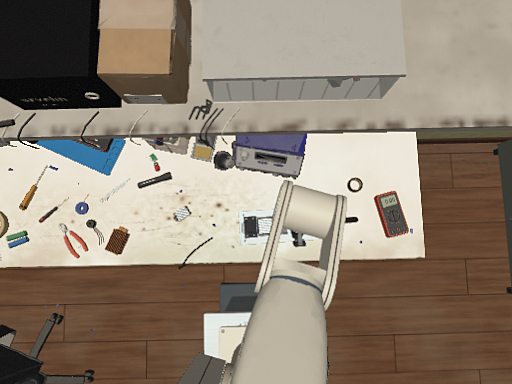

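The grip slopes 9.3° above level and its top is 71 mm high, which matches the stop. The module moved 18 mm, so its plug tip is about 11.5 mm inside the mouth. It is flat and straight, and the neighbours are where they were. Handing in.

```bash
python3 -c "
from cell import manip
print(manip.close_job()); print(manip.observe()['clock'])"
```

```text
the job is handed in; nothing more can be done
None
the job is handed in; nothing more can be done
```

The module is plugged into the dock, the clamp is locked down past its centre, and I handed the job in at about 24.5 s. The hand-in gives no verdict, so everything below comes from my own measurements.

- **Module:** I gripped the large silver module by its sides and carried it in front of the hot-air gun. I lowered it until I felt about 4 N of contact, then released it. It lay flat and centred, with its origin at dock y ≈ -12 mm.
- **Clamp:** I pushed the handle over with shut fingers. It pushed back with about 8.7 N at most near 1.05 rad, and the load fell to about zero before dead centre. I did not feel a distinct snap. The highest wrist-force reading, 14 N, came when the fingers met the hard stop, and I backed off at once.

Last checks after retracting:

| Check | Measured | Required or expected |
|---|---|---|
| Grip slope above level, staying down by itself | 9.3° | about 10° at the stop |
| Top of the grip above the bench | 71 mm | about 71 mm |
| Plug tip inside the socket mouth | about 11.5 mm | at least 8 mm |
| Module angle to the dock | within 0.4° | within 0.08 rad (4.6°) |
| Module top above the bench | 69.2 mm | 70 mm |

The module's top reads about 1 mm low, which is within the camera's calibration. The scene overlay put the handle slightly short of 1.50 rad (about 1.45–1.5), but the wrist depth and the hard contact both point to the stop. By eye in the last pictures, the multimeter, jar, torch and tape roll had not moved.

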